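# Pop the handleless cruet cupboard on the pass

### The job

Service is starting: get the small steel cupboard on the counter standing open so the shakers inside can be taken. Its door has no handle but a touch catch, and somebody has left something standing in front of it: slide that one thing along the counter, well clear of the door's swing, then press the door in at its free left-hand edge and let go so that it springs ajar, and swing it wide open, about square to the cupboard or further. Use only fingertips or the outside of the fingers: slide and push, pick nothing up or tip it over, do not let the door bump anything, and leave everything else where it stands.

Things in the scene. Friction and masses are not known exactly. Their poses are not given: they have to be found in the camera images.
- cupboard: steel counter cupboard, fixed, 180 deep (own x), 220 wide (y), 150 mm high. Origin: centre of its underside, at counter height; own +x to its back, +y to the robot's left. Carcass front at x = -90 mm, open behind the door; inner floor z = 16, roof z = 142 mm. The touch catch sits inside, behind the door's lower left corner, all below z = 50 mm.
- door (a joint): door, a framed clear panel without handle, 16 mm thick, z = 12 to 146 mm, hinged at its right edge, free edge 212 mm from the hinge axis. Rad: 0 latched (inner face 7 mm off the carcass), negative pressed in (stop -0.030), positive open (stop 1.75). Pressed to -0.025 and let out, it is thrown to 0.26-0.3 (free edge 55 mm out) by a sprung plunger. It does not latch again.
- door_hinge (a point): point on the upright hinge axis, fixed to the cupboard, 80 mm above the counter, at own x = -105, y = -104 mm of the cupboard; the axis lies in the middle of the door's thickness. Once ajar the door swings with light friction (about 1 N) and stays where it is left.
- door_press (a point): point on the door's outer face, 190 mm from the hinge axis, 105 mm above the counter, moving with the door: a good place to press. The catch trips 5 mm in and needs 3 to 5 N here; a solid stop follows at 6 mm. Own x points through the door to its inner side, y from the hinge to the free edge.
- ramekin_2: small empty white dip cup, 65 mm across the rim, 37 mm high, 90 g. Origin: centre of its underside. May be the thing in front of the door.
- sachet_caddy: black open sachet holder with paper sachets, 90 (own x) x 64 (own y) x 60 mm high, 120 g. Origin: centre of its underside. May be the thing in front of the door.
- tape_roll: roll of beige label tape lying flat, 98 mm across, 24 mm high, 70 g, open in the middle. Origin: centre of its underside. May be the thing in front of the door.
- order_bell: counter bell with a steel dome, 85 mm across, 64 mm high. Origin: centre of its underside. Stands to the left of the cupboard, to be left alone.
- shaker_1: glass shaker with white contents and a light cap, 41 mm across, 84 mm high, standing inside the cupboard its front about 70 to 90 mm behind the door. Origin: centre of its underside. To be left alone.
- shaker_2: glass shaker with dark contents and a light cap, otherwise like the first and beside it. To be left alone.
Mind the look-alikes: they are no part of the job. What is shaped like the tape_roll but yellow is not meant.

How it is judged:
On the way, in this order (a step that is already met when the one before it is completed fails the run):
1. the thing in front has been slid clear of the door's swing, the door still shut ((horizontal distance between ramekin_2 and door_hinge above 0.25 m or y of ramekin_2 in the frame of cupboard below -0.21 m) and (horizontal distance between sachet_caddy and door_hinge above 0.27 m or y of sachet_caddy in the frame of cupboard below -0.21 m) and (horizontal distance between tape_roll and door_hinge above 0.265 m or y of tape_roll in the frame of cupboard below -0.21 m) and height (world z) of ramekin_2 between -0.01 and 0.01 m and angle between each of ramekin_2, sachet_caddy, tape_roll's own z axis and vertical below 0.15 rad and height (world z) of sachet_caddy between -0.01 and 0.01 m and height (world z) of tape_roll between -0.01 and 0.01 m and value of joint door below 0.02 rad), for 0.2 s.
2. the door is pressed in against its catch (value of joint door below -0.012 rad).
3. the catch has let go and the door stands ajar by itself, untouched (value of joint door above 0.15 rad and contact force between the fingers and door below 0.3 N), for 0.2 s.
At the end, for the whole second after the job is handed in: Door at rest, open over 1.4 rad. Ramekin, caddy and tape flat on the counter (10 mm, 0.15 rad), clear of the swing: over 250, 270, 265 mm from the hinge axis, or over 210 mm right of the cupboard's middle. Bell and shakers upright within 20 mm of their places (value of joint door above 1.4 rad and velocity of joint door between -0.05 and 0.05 rad/s and (horizontal distance between ramekin_2 and door_hinge above 0.25 m or y of ramekin_2 in the frame of cupboard below -0.21 m) and (horizontal distance between sachet_caddy and door_hinge above 0.27 m or y of sachet_caddy in the frame of cupboard below -0.21 m) and (horizontal distance between tape_roll and door_hinge above 0.265 m or y of tape_roll in the frame of cupboard below -0.21 m) and height (world z) of ramekin_2 between -0.01 and 0.01 m and angle between each of ramekin_2, sachet_caddy, tape_roll, order_bell, shaker_1, shaker_2's own z axis and vertical below 0.15 rad and height (world z) of sachet_caddy between -0.01 and 0.01 m and height (world z) of tape_roll between -0.01 and 0.01 m and distance of each of order_bell, shaker_1, shaker_2 from where it was at the start of the episode below 0.02 m and linear speed of each of ramekin_2, sachet_caddy, tape_roll below 0.02 m/s); the robot touches nothing.
It fails at once if something is picked up (height (world z) of any of ramekin_2, sachet_caddy, tape_roll, order_bell above 0.012 m or height (world z) of any of shaker_1, shaker_2 above 0.03 m).
It fails at once if something is tipped over (angle between any of ramekin_2, sachet_caddy, tape_roll, order_bell, shaker_1, shaker_2's own z axis and vertical above 0.35 rad).
It fails at once if more than the one thing in the way is moved (30 mm) (distance of each of ramekin_2, sachet_caddy from where it was at the start of the episode above 0.03 m or distance of each of ramekin_2, tape_roll from where it was at the start of the episode above 0.03 m or distance of each of sachet_caddy, tape_roll from where it was at the start of the episode above 0.03 m).
It fails at once if bell or shakers are moved (20 mm) (distance of any of order_bell, shaker_1, shaker_2 from where it was at the start of the episode above 0.02 m).
It fails at once if the door bumps something on the counter (contact force between door and ramekin_2 above 0.5 N or contact force between door and sachet_caddy above 0.5 N or contact force between door and tape_roll above 0.5 N or contact force between door and order_bell above 0.5 N).
It also fails if it takes over 64 s, if anything falls off the work surface, if the arm or the gripper's body presses on something with over 40 N, if the wrist force passes 120 N, or if a joint passes its speed limit or range.

### The arm

A 6-joint arm with a two-finger parallel gripper is mounted at the origin on a cart in front of the work surface, level with it; the furniture and walls round the work are solid. World frame = base frame: x ahead of the robot, y to its left, z up, the work surface at z = 0. Lengths are in m, angles in rad, forces in N, time in s.
With the tool pointing down it reaches from about 0.25 to 0.725 m from the base axis. Payload 4 kg.
Tool frame: the origin (TCP) lies midway between the tips of the shut fingers; the grasp point (between the pads) lies 19 mm behind it; z points along the fingers, x is the direction in which the jaws open and shut, and the axes are right-handed (so a half turn about z gives the same grasp; the last joint's range is limited). The gripper opens to 85 mm and grips with 20 to 120 N. Pads are 22 mm wide; open, the fingers measure 114 mm over their backs; the gripper's body (76 mm by 85 mm) begins 54 mm behind the grasp point. The pads swing forward as they close: fully open they stand 13 mm farther back than shut.
Start: joints at [-1.215, 0.241, 0.005, 1.335, 0, 1.571], TCP at [0.174, -0.469, 0.231] pointing down, gripper open.
Joint ranges: [-2.72, 2.72], [-1.05, 1.87], [-1.09, 1.28], [-1.99, 2.15], [-1.42, 1.44], [-3.14, 3.14]. Speed limits (rad/s): [2.79, 2.79, 3.14, 3.14, 3.14, 3.14].

### API

Orientations are given as a unit quaternion [x, y, z, w].
In Python, from workcell import bot, vision, ticket gives the robot as it stands.
- The arm moves only by the tool play_rows, never from a script. Its argument "deltas" is one flat list of numbers, 5 for each row, row after row: the opening, from 0 (shut) to 1 (fully open), then the shift along the tool's x, y, z in units of 60 mm (1.0 is 60 mm), then the turn about the tool's z in degrees. A call has 1 to 12 rows; each row shifts and turns the pose as measured when the row begins, along the tool's axes as they then stand; what a row does not reach is not made up. A row lasts 1/8 s, in which the tool goes at most 62.5 mm and 10.7 degrees, less where a joint would pass 70% of its speed; a pose out of reach is approached as far as the arm can. A call is refused whole if a number of a shift passes 1 or a number of a turn 10.7, either way. A call with a gripper value outside its range is refused whole. The fingers move at their own pace and stop on an object; the grip force is fixed at half the most. Time passes only in rows, so rows that do not move let the fingers close. It gives the time, the measured TCP pose, the force and the opening at its end, in the units of the state.
- bot.get_obs(): the state, without advancing time (a new reading comes with each control period).
- vision.camera(name): name is "scene" or "top" or "wrist"; returns a dict with "color" (480x640x3 uint8, blue, green, red), "intrinsics" (3x3 intrinsics, pixels), "k1" (the pictures are not rectified: a ray, as slopes to the right and down, at radius r is drawn at 1 + k1 r^2 times it, then the intrinsics apply), "rvec" (rotation vector, rad) and "tvec" (3), from world to camera coordinates, as OpenCV has them. Camera axes: x right, y down, z forward; pixel columns grow to the right and rows downward; lengths in m; the calibration is good to about 2 mm. A picture is of the moment at which its call begins. There is no depth.
- ticket.job_done(): hands the job in, once; it reports no verdict.
The state is a dict: "clock": time; "joint_pos": joint angles; "joint_vel": joint speeds; "tau": joint torques, N m; "eef_pos": TCP position; "tool_rot": TCP orientation; "ft_force": force on the tool from outside, world axes, zero at the start; "ft_torque": the same for the moment, N m; "grip_width": finger opening in m.
Only numpy, scipy, OpenCV 4.12 (cv2) and the standard library are available. Lean on these libraries where they do the work, as an engineer would, in place of code of your own. Each camera call takes 0.05 s, during which the arm holds its last target. There are 200 camera calls.

## Working session

There is one attempt and no reset: what is moved stays moved. The work goes in short steps, Python scripts to look and compute and a tool call to move; the robot and the scene stay as the last step left them, time stands still between calls to the robot, and variables do not carry over. Pictures are saved under pics/ and viewed, about 8 in all and at most 12, crops included, and the job is handed in when it is done.

Besides the shell and the picture viewer there is one more tool, called after "Emit:" as name(argument=value, ...), one argument or row to a line, values as JSON. play_rows: Moves the arm, as the interface text tells. Its arguments: {"type":"object","properties":{"deltas":{"type":"array"}},"required":["deltas"]}

```bash
mkdir -p pics; cat > h.py <<'E'
import cv2, numpy as np
from workcell import bot, vision, ticket
def cam(n):
    c=vision.camera(n); c['R']=cv2.Rodrigues(np.array(c['rvec'],float))[0]; c['t']=np.array(c['tvec'],float).ravel(); c['K']=np.array(c['intrinsics'],float); return c
def ray(c,u,v):
    K=c['K']; d=np.array([(u-K[0,2])/K[0,0],(v-K[1,2])/K[1,1]]); x=d.copy()
    for _ in range(20): x=d/(1+c['k1']*(x@x))
    return -c['R'].T@c['t'], c['R'].T@np.array([x[0],x[1],1.])
def onplane(c,u,v,z=0.):
    o,d=ray(c,u,v); return o+d*(z-o[2])/d[2]
def proj(c,P):
    p=c['R']@np.array(P,float)+c['t']; x=p[:2]/p[2]; x=x*(1+c['k1']*(x@x)); return c['K'][:2,:2]@x+c['K'][:2,2]
E
python3 - <<'E'
from h import *
for n in ('scene','top'):
    c=cam(n); cv2.imwrite(f'pics/{n}0.png',c['color']); print(n,-c['R'].T@c['t'],c['K'].tolist(),c['k1'])
o=bot.get_obs(); print(o)
E
```

```text
scene [0.12981435 0.9487177  0.55464828] [[466.4682968425299, 0.0, 318.55449382537046], [0.0, 466.4682968425299, 239.24390569238636], [0.0, 0.0, 1.0]] 0.043231828654613995
top [0.36667146 0.03899777 1.34126844] [[442.46727349358406, 0.0, 319.3450199854329], [0.0, 442.46727349358406, 231.18324870819913], [0.0, 0.0, 1.0]] -0.06451645206963887
{'clock': 0.1, 'joint_pos': array([-1.21497159e+00,  2.41345764e-01,  3.88950662e-03,  1.33520245e+00,
       -1.78542599e-05,  1.57077587e+00]), 'joint_vel': array([ 0.00094839, -0.00160086,  0.00379235,  0.00143785,  0.00034711,
       -0.0009916 ]), 'tau': array([ 1.22278761e-04, -3.73138118e+01,  2.53009772e+01,  1.08792353e-02,
        3.14926240e-05, -9.44232639e-07]), 'eef_pos': array([ 0.17398445, -0.46816434,  0.23050958]), 'tool_rot': array([ 8.21091219e-01, -5.70796236e-01, -7.69677088e-04, -5.24205730e-04]), 'ft_force': array([-0.505489  , -0.28294146, -0.2889741 ]), 'ft_torque': array([-0.07825611, -0.08354795, -0.04739298]), 'grip_width': 0.08511975888912042}
```

View pics/scene0.png

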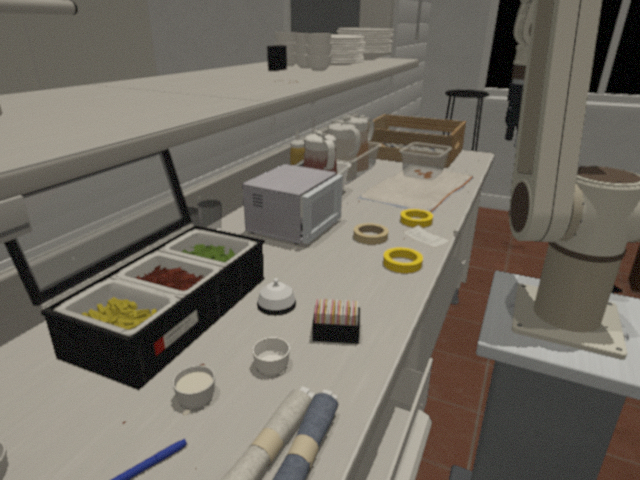

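View pics/top0.png

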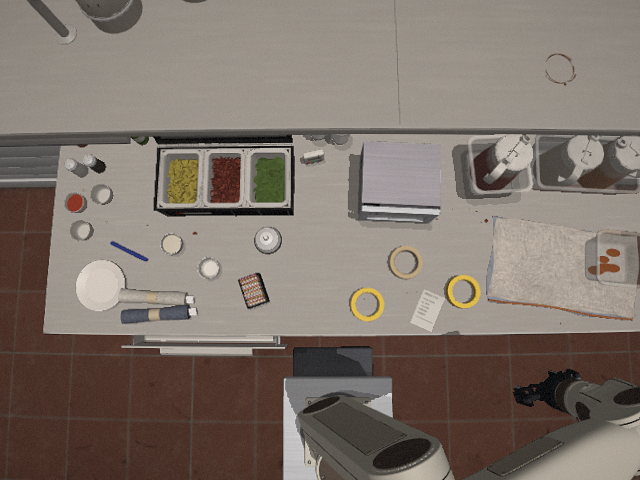

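The pictures show the beige tape roll in front of the door (top 406,262; scene 371,233). The yellow rolls at top (367,304) and (463,291) are decoys. The bell is at (267,240), and the space between bell and cupboard, around (338,260), is free.

```bash
cat > m.py <<'E'
from h import *
c=cam('top'); s=cam('scene')
im=c['color']; hsv=cv2.cvtColor(im,cv2.COLOR_BGR2HSV)
print('px beige',hsv[262,392],hsv[262,406],'counter',hsv[300,300],'yellow',hsv[304,352],'roof',hsv[180,400])
def blobs(m,box,amin=60):
    z=np.zeros_like(m); x0,y0,x1,y1=box; z[y0:y1,x0:x1]=m[y0:y1,x0:x1]
    return [k for k in cv2.findContours(z,cv2.RETR_EXTERNAL,cv2.CHAIN_APPROX_NONE)[0] if cv2.contourArea(k)>amin]
m=cv2.inRange(hsv,(10,60,60),(35,255,255))
for k in blobs(m,(300,225,490,330)):
    (u,v),r=cv2.minEnclosingCircle(k); e=cv2.fitEllipse(k); print('ring',u,v,r,e[0],e[1],onplane(c,*e[0],.024).round(4))
roof=cv2.inRange(hsv,(100,5,110),(140,80,255)); 
k=max(blobs(roof,(340,130,460,235)),key=cv2.contourArea)
b=cv2.minAreaRect(k); print(b)
for p in cv2.boxPoints(b): print(p, onplane(c,*p,.15).round(4))
big=cv2.resize(im[130:330,330:480],None,fx=4,fy=3.99,interpolation=cv2.INTER_CUBIC)
sc=cv2.resize(s['color'][150:280,230:440],None,fx=3.8,fy=3.8,interpolation=cv2.INTER_CUBIC)
cv2.imwrite('pics/topcrop.png',cv2.resize(im[130:235,340:460],None,fx=5,fy=5,interpolation=cv2.INTER_CUBIC)); cv2.imwrite('pics/sccrop.png',sc)
E
python3 m.py
```

```text
px beige [ 19  82 187] [ 15  25 165] counter [ 16  24 161] yellow [ 23 164 226] roof [169  12 167]
ring 366.8672180175781 303.9341735839844 17.351076126098633 (366.8517150878906, 304.0503845214844) (33.42055130004883, 34.06382369995117) [ 0.3653 -0.0879  0.024 ]
ring 462.5439453125 291.19232177734375 17.680509567260742 (462.6086730957031, 291.1398010253906) (32.92442321777344, 34.63321304321289) [ 0.4012 -0.3731  0.024 ]
ring 405.25 262.0 16.779922485351562 (405.2897033691406, 261.89208984375) (32.101951599121094, 32.626869201660156) [ 0.4892 -0.2051  0.024 ]Traceback (most recent call last):
  File "m.py", line 12, in <module>
    k=max(blobs(roof,(340,130,460,235)),key=cv2.contourArea)
ValueError: max() iterable argument is empty
```

```bash
sed -i 's/^roof=.*/roof=cv2.inRange(hsv,(140,3,120),(179,80,255))/' m.py
python3 m.py
```

```text
px beige [ 20  81 189] [ 16  20 164] counter [ 13  25 163] yellow [ 23 164 226] roof [165   9 165]
ring 366.8672180175781 303.9341735839844 17.351076126098633 (366.84197998046875, 304.0638122558594) (33.469032287597656, 34.0473518371582) [ 0.3653 -0.0878  0.024 ]
ring 462.6773681640625 290.7188720703125 17.6307373046875 (462.6593322753906, 291.1388854980469) (33.00246810913086, 34.50163269042969) [ 0.4012 -0.3732  0.024 ]
ring 405.25 262.0 16.779922485351562 (405.2392883300781, 261.8994140625) (32.09231948852539, 32.54450988769531) [ 0.4891 -0.2049  0.024 ]
((401.8804016113281, 173.13092041015625), (79.05474090576172, 61.75442123413086), 2.602562189102173)
[360.99173 202.18144] [ 0.643  -0.0649  0.15  ]
[363.79587 140.4907 ] [ 0.8221 -0.0764  0.15  ]
[442.76907 144.0804 ] [ 0.8111 -0.3003  0.15  ]
[439.96494 205.77113] [ 0.6321 -0.2831  0.15  ]
```

View pics/topcrop.png

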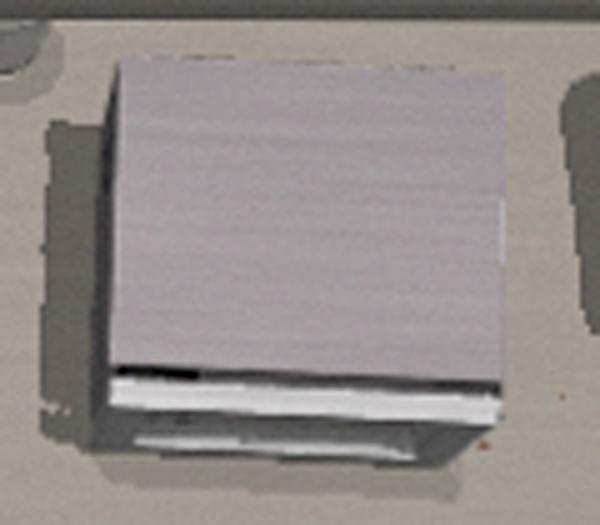

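The crop shows the cupboard roof with corners at about (361.6,203.2), (440,206.2), (364,141.4) and (441,144.4). The white door bar lies in front of it, slightly rotated.

```bash
cat > p.py <<'E'
from h import *
c=cam('top')
W=np.array([onplane(c,u,v,.15)[:2] for u,v in [(361.6,203.2),(440,206.2),(364,141.4),(441,144.4)]])
L=np.array([(-.09,.11),(-.09,-.11),(.09,.11),(.09,-.11)])
a,b=L,W-W.mean(0)
th=np.arctan2((a[:,0]*b[:,1]-a[:,1]*b[:,0]).sum(),(a*b).sum()); R=np.array([[np.cos(th),-np.sin(th)],[np.sin(th),np.cos(th)]])
o=W.mean(0); print('pose',o,th,'res mm',((W-(L@R.T+o))*1e3).round(1).tolist())
f=lambda x,y:(R@np.array([x,y])+o).round(4)
hin=f(-.105,-.104); print('hinge',hin,'press',f(-.113,.086),'free edge',f(-.105,.108))
for n,q in dict(tape=(.489,-.205),ly=(.3653,-.0878),ry=(.4012,-.3732)).items(): print(n,np.linalg.norm(np.array(q)-hin),(R.T@(np.array(q)-o)).round(3))
ob=bot.get_obs(); from scipy.spatial.transform import Rotation as Ro
print(Ro.from_quat(ob['tool_rot']).as_matrix().round(3).tolist(), onplane(c,267,240,.05))
E
python3 p.py
```

```text
pose [ 0.7251535  -0.18046008] -0.05038986460207287 res mm [[-0.7, -0.5], [1.2, 2.6], [-1.2, -1.8], [0.7, -0.4]]
hinge [ 0.615 -0.279] press [ 0.6166 -0.0889] free edge [ 0.6257 -0.0673]
tape 0.14612323566086266 [-0.235 -0.036]
ly 0.3144956756459459 [-0.364  0.074]
ry 0.23363236077221833 [-0.314 -0.209]
[[0.348, -0.937, -0.0], [-0.937, -0.348, 0.0], [-0.001, 0.0, -1.0]] [0.55314614 0.20578054 0.05      ]
```

Emit:
play_rows(
  deltas=[0,0,0,0,10.2,0,0,0,0,10.2,0,-0.4,-0.5,0,0,0,-0.4,-0.5,0,0,0,-0.4,-0.5,0,0,0,-0.4,-0.5,0,0,0,-0.4,-0.5,0,0,0,-0.4,-0.5,0,0,0,-0.4,-0.5,0,0,0,-0.4,-0.5,0,0,0,-0.4,-0.5,0,0,0,0,0,0,0],
)

```text
clock: 1.85
eef_pos: [0.4554, -0.2507, 0.2308]
tool_rot: [-0.702, 0.713, -0.001, 0.0]
ft_force: [0.5, -0.5, 0.1]
grip_width: -0.0001
```

Emit:
play_rows(
  deltas=[0,-0.38,-0.28,0,0,0,-0.38,-0.28,0,0,0,0,0,0.6,0,0,0,0,0.6,0,0,0,0,0.6,0,0,0,0,0.6,0,0,0,0,0.4,0,0,0,0,0,0],
)

```text
clock: 2.85
eef_pos: [0.4867, -0.2103, 0.0593]
tool_rot: [-0.699, 0.715, -0.002, -0.002]
ft_force: [-1.1, 0.4, 0.3]
grip_width: 0.0003
```

```bash
python3 - <<'E'
from h import *
c=cam('scene'); w=cam('wrist'); 
cv2.imwrite('pics/h1.png',np.hstack([cv2.resize(c['color'][170:280,290:440],(400,293)),cv2.resize(w['color'],(400,293))]))
print(bot.get_obs()['eef_pos'])
E
```

```text
[ 0.48881559 -0.21092806  0.06159999]
```

View pics/h1.png

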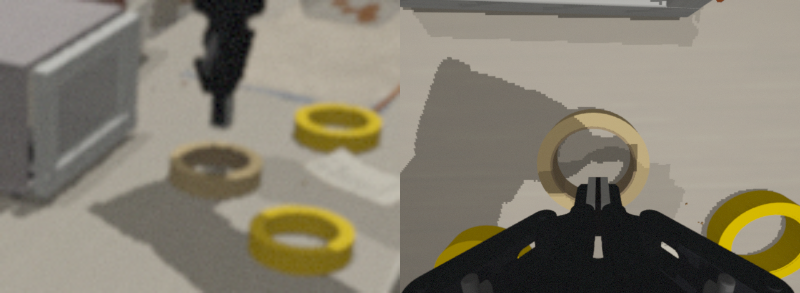

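The fingertip hangs above the beige ring (wrist half: ring centre (594,160), hole about 76 px wide), with nothing else nearby. I'll go down into the hole.

Emit:
play_rows(
  deltas=[0,-0.08,0,0.25,0,0,0,0,0.25,0,0,0,0,0.25,0,0,0,0,0.1,0,0,0,0,0,0],
)

```text
clock: 3.58
eef_pos: [0.4911, -0.2072, 0.0097]
tool_rot: [-0.699, 0.715, -0.006, 0.0]
ft_force: [-0.6, 0.5, 0.1]
grip_width: -0.0002
```

Emit:
play_rows(
  deltas=[0,-0.2,-0.03,0,0,0,-0.25,-0.03,0,0,0,-0.25,-0.03,0,0,0,-0.25,-0.03,0,0,0,-0.25,-0.03,0,0,0,-0.25,-0.02,0,0,0,-0.25,0,0,0,0,-0.25,0,0,0,0,-0.25,0,0,0,0,-0.25,0,0,0],
)

```text
clock: 4.82
eef_pos: [0.5069, -0.0506, 0.0101]
tool_rot: [-0.699, 0.715, -0.008, 0.001]
ft_force: [0.4, -0.9, 0.6]
grip_width: -0.0005
```

Emit:
play_rows(
  deltas=[0,-0.25,0,0,0,0,-0.25,0,0,0,0,-0.25,0,0,0,0,-0.25,0,0,0,0,-0.25,0,0,0,0,-0.25,0,0,0,0,-0.2,0,0,0,0,-0.1,0,0,0,0,0.15,0,0,0,0,0.05,0,0,0],
)

```text
clock: 6.08
eef_pos: [0.5079, 0.0122, 0.0093]
tool_rot: [0.72, -0.694, -0.004, -0.012]
ft_force: [-0.9, 0.8, -0.1]
grip_width: 0.0001
```

```bash
python3 m.py | grep ring; python3 -c "
from h import *
print(bot.get_obs()['eef_pos'])"
```

```text
ring 376.5 302.5 13.729630470275879 (378.9111328125, 302.36444091796875) (8.941046714782715, 26.44003677368164) [ 0.3701 -0.1235  0.024 ]
ring 462.56781005859375 291.0254211425781 17.684255599975586 (462.6143798828125, 291.1288146972656) (32.91867446899414, 34.63203430175781) [ 0.4012 -0.3731  0.024 ]
[0.50791017 0.01229864 0.00932766]
```

Emit:
play_rows(
  deltas=[0,0,0,-0.3,0,0,0,0,-0.5,0,0,0,0,-0.5,0,0,0,0,-0.5,0,0,0,0.6,-0.3,0,0,0,0.8,0,0,0,0,0.8,0,0,0,0,0.5,0,0,0,0,0,0,0],
)

```text
clock: 7.3
eef_pos: [0.3404, 0.0023, 0.1372]
tool_rot: [0.719, -0.695, -0.003, -0.013]
ft_force: [-0.1, 0.5, -0.9]
grip_width: -0.0001
```

```bash
sed -i 's/(300,225,490,330)/(280,225,490,330)/' m.py; python3 m.py | grep ring; python3 - <<'E'
from h import *
from scipy.spatial.transform import Rotation as Ro
s=cam('scene'); t=cam('top'); cv2.imwrite('pics/v2.png',np.vstack([cv2.resize(s['color'][150:300,230:470],(600,375)),cv2.resize(t['color'][190:290,250:490],(600,250))[:220]]))
o=bot.get_obs(); print(o['eef_pos'],Ro.from_quat(o['tool_rot']).as_matrix().round(3).tolist())
E
```

```text
ring 366.781494140625 304.07037353515625 17.34263038635254 (367.67633056640625, 303.1171569824219) (28.855262756347656, 31.3311710357666) [ 0.368  -0.0904  0.024 ]
ring 462.56781005859375 291.0254211425781 17.684255599975586 (462.5988464355469, 291.1088562011719) (32.93062210083008, 34.61341094970703) [ 0.4013 -0.3731  0.024 ]
ring 335.0 254.5 16.56059455871582 (335.0181884765625, 254.51318359375) (31.763322830200195, 32.088470458984375) [0.5122 0.0046 0.024 ]
[0.34402712 0.00232036 0.13760912] [[0.034, -0.999, 0.016], [-0.999, -0.033, 0.024], [-0.023, -0.017, -1.0]]
```

View pics/v2.png

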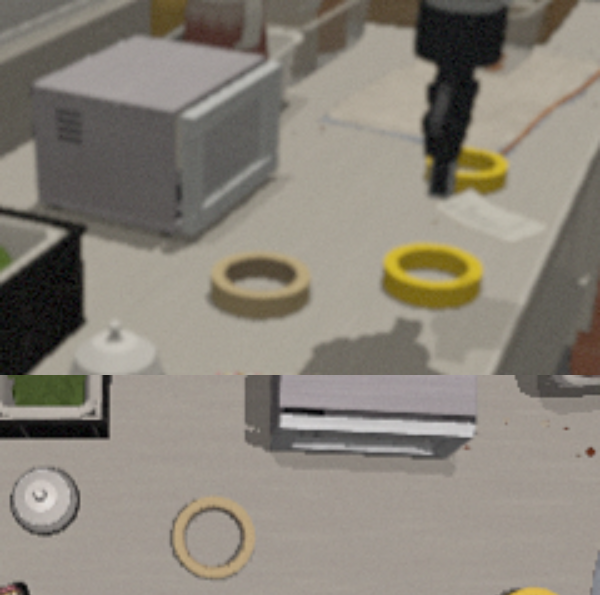

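The tape lies flat at (0.512, 0.005), 302 mm from the hinge. The door is shut and the yellow rolls haven't moved. Now to the press point.

Emit:
play_rows(
  deltas=[0,0,0,0,4.8,0,0.4,0,0,0,0,0.43,0,0,0,0,0.43,-0.4,0,0,0,0,-0.6,0.2,0,0,0,-0.6,0.2,0,0,0,-0.6,0.2,0,0,0,-0.6,0,0,0,0,-0.6,0,0,0,0,-0.3,0,0,0,0,0,0,0],
)

```text
clock: 8.88
eef_pos: [0.5838, -0.0952, 0.0968]
tool_rot: [-0.691, 0.722, 0.004, 0.017]
ft_force: [-0.8, 0.2, 0.1]
grip_width: 0.0001
```

Emit:
play_rows(
  deltas=[0,-0.12,-0.1,0,0,0,0,-0.1,0,0,0,0,-0.06,0,0,0,0,-0.05,0,0,0,0,0,0,0],
)

```text
clock: 9.5
eef_pos: [0.6022, -0.0882, 0.0969]
tool_rot: [-0.691, 0.723, 0.005, 0.017]
ft_force: [-0.1, 0.4, 0.5]
grip_width: -0.0005
```

Emit:
play_rows(
  deltas=[0,0,-0.05,0,0,0,0,-0.05,0,0,0,0,0,0,0],
)

```text
clock: 9.88
eef_pos: [0.6066, -0.0885, 0.0969]
tool_rot: [-0.691, 0.723, 0.006, 0.016]
ft_force: [-2.0, -0.0, 1.4]
grip_width: -0.0
```

Emit:
play_rows(
  deltas=[0,0,-0.06,0,0,0,0,-0.05,0,0],
)

```text
clock: 10.12
eef_pos: [0.6096, -0.0888, 0.0963]
tool_rot: [-0.69, 0.723, 0.009, 0.013]
ft_force: [-12.4, 0.4, 6.0]
grip_width: 0.0001
```

Emit:
play_rows(
  deltas=[0,0,-0.06,0,0,0,0,-0.06,0,0],
)

```text
clock: 10.38
eef_pos: [0.6086, -0.0895, 0.0948]
tool_rot: [-0.689, 0.724, 0.015, 0.006]
ft_force: [-12.9, 0.4, 6.1]
grip_width: 0.0003
```

Emit:
play_rows(
  deltas=[0,0,0.2,0,0,0,0,0.6,0,0,0,0,0.6,0,0,0,0,0.6,0,0,0,0,0.3,0,0,0,0,0,0,0],
)

```text
clock: 11.12
eef_pos: [0.4739, -0.0836, 0.0969]
tool_rot: [-0.69, 0.724, 0.01, 0.01]
ft_force: [-0.6, -0.4, 0.3]
grip_width: -0.0003
```

```bash
python3 - <<'E'
from h import *
s=cam('scene'); t=cam('top'); cv2.imwrite('pics/v3.png',np.vstack([cv2.resize(s['color'][150:300,230:470],(600,375)),cv2.resize(t['color'][190:290,250:490],(600,250))[:220]]))
o=bot.get_obs(); print(o['eef_pos'],o['tool_rot'],o['ft_force'])
E
```

```text
[ 0.47539408 -0.083729    0.09697187] [-0.68982623  0.72383361  0.00967177  0.01054195] [ 0.52884695 -0.07161993  0.17836296]
```

View pics/v3.png

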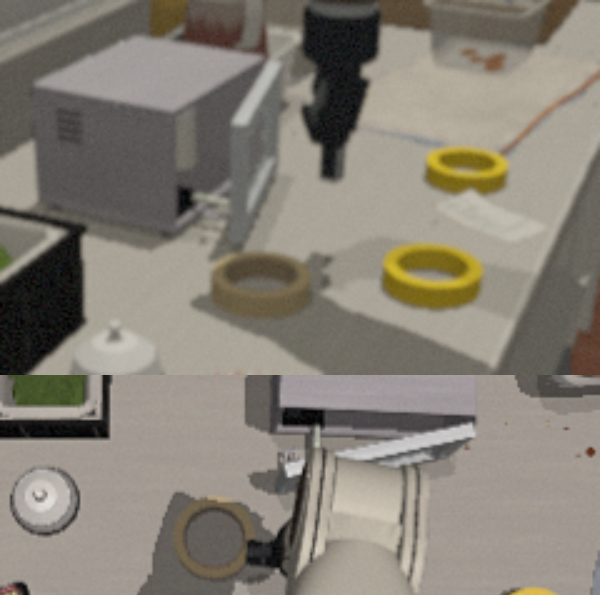

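The door stands ajar with its free edge near (270,150) in the upper part. The low plunger rod is visible and nothing is touching the door. I'll go round the free edge on the left and come in behind it.

Emit:
play_rows(
  deltas=[0,-0.6,0,0,0,0,-0.6,0,0,0,0,-0.6,0,0,0,0,-0.3,-0.2,0,0,0,0,-0.5,0,0,0,0,-0.5,0,0,0,0,-0.5,0,0,0,0,-0.5,0,0,0,0,-0.2,0,0,0,0,0,0,0],
)

```text
clock: 12.48
eef_pos: [0.6434, 0.0082, 0.1014]
tool_rot: [-0.703, 0.711, 0.014, 0.023]
ft_force: [-0.1, 0.1, -0.1]
grip_width: -0.0002
```

Emit:
play_rows(
  deltas=[0,0,0.35,0.06,0,0,0,0.22,0,0,0,0,0,0,0],
)

```text
clock: 12.85
eef_pos: [0.6086, 0.0071, 0.0961]
tool_rot: [-0.702, 0.712, 0.014, 0.023]
ft_force: [1.2, 0.2, -0.4]
grip_width: -0.0005
```

Emit:
play_rows(
  deltas=[0,0.4,0,0,0,0,0.4,0,0,0,0,0.35,0,0,0,0,0.3,0,0,0,0,0.3,0,0,0,0,0,0,0],
)

```text
invalid input
```

Emit:
play_rows(
  deltas=[0,0.4,0,0,0,0,0.4,0,0,0,0,0.35,0,0,0,0,0.3,0,0,0,0,0.3,0,0,0,0,0,0,0,0],
)

```text
clock: 13.6
eef_pos: [0.6094, -0.1027, 0.091]
tool_rot: [-0.702, 0.712, 0.013, 0.024]
ft_force: [-0.5, 0.6, 0.8]
grip_width: -0.0001
```

Emit:
play_rows(
  deltas=[0,0.06,0.25,0,0,0,0.06,0.25,0,0,0,0.08,0.25,0,0,0,0.12,0.25,0,0,0,0.12,0.25,0,0,0,0.12,0.25,0,0,0,0,0,0,0],
)

```text
clock: 14.48
eef_pos: [0.5239, -0.1324, 0.091]
tool_rot: [-0.704, 0.709, 0.009, 0.03]
ft_force: [-0.2, 0.4, 0.7]
grip_width: -0.0
```

Emit:
play_rows(
  deltas=[0,0.18,0.2,0,0,0,0.2,0.2,0,0,0,0.2,0.2,0,0,0,0.2,0.13,0,0,0,0.2,0.12,0,0,0,0.2,0.12,0,0,0,0,0,0,0],
)

```text
clock: 15.35
eef_pos: [0.4622, -0.2077, 0.085]
tool_rot: [-0.704, 0.709, 0.008, 0.031]
ft_force: [-0.8, 0.1, 0.7]
grip_width: 0.0003
```

Emit:
play_rows(
  deltas=[0,0.16,0.07,-0.08,0,0,0.15,0.06,0,0,0,0.12,0.05,0,0,0,0.1,0.04,0,0,0,0,0,0,0],
)

```text
clock: 15.98
eef_pos: [0.4477, -0.2415, 0.0874]
tool_rot: [-0.704, 0.709, 0.009, 0.031]
ft_force: [-0.2, -0.1, -0.3]
grip_width: 0.0002
```

```bash
python3 - <<'E'
from h import *
s=cam('scene'); t=cam('top'); cv2.imwrite('pics/v4.png',np.vstack([cv2.resize(s['color'][150:300,230:470],(600,375)),cv2.resize(t['color'][190:290,250:490],(600,250))[:220]]))
o=bot.get_obs(); print(o['eef_pos'],o['tool_rot'],o['ft_force'])
E
```

```text
[ 0.44780425 -0.24105752  0.08739543] [-0.70438604  0.70908766  0.00880249  0.03094371] [ 0.49091449 -0.11519447  0.16230944]
```

View pics/v4.png

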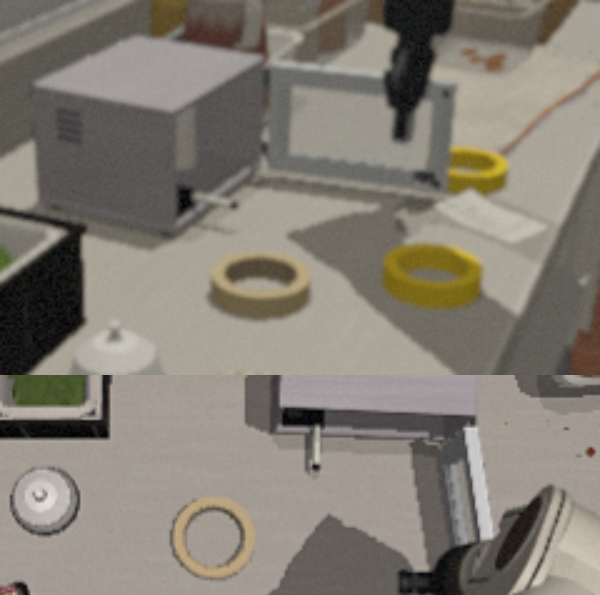

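The door now stands roughly square, its top face at about (470..490, 430..540) in the lower part. I'll compute the angle after withdrawing to the left and up.

Emit:
play_rows(
  deltas=[0,-0.15,0,0,0,0,-0.5,0,0,0,0,-0.5,0,-0.4,0,0,-0.5,0.4,-0.5,0,0,-0.5,0.6,-0.5,0,0,-0.5,0.6,-0.5,0,0,-0.5,0.5,0,0,0,0,0,0,0],
)

```text
clock: 17.08
eef_pos: [0.3146, -0.048, 0.211]
tool_rot: [-0.706, 0.707, 0.01, 0.032]
ft_force: [1.2, -0.2, 0.4]
grip_width: -0.0002
```

```bash
python3 m.py|grep ring; python3 - <<'E'
from h import *
t=cam('top'); im=t['color']; cv2.imwrite('pics/v5.png',cv2.resize(im[195:315,380:500],None,fx=5,fy=5,interpolation=cv2.INTER_CUBIC))
o=bot.get_obs(); print(o['eef_pos'],o['ft_force'])
R=cv2.Rodrigues(np.array([0,0,-.0504]))[0][:2,:2]
for a in (1.3,1.4,1.5,1.6,1.7):   # predicted top centreline at free edge
    p=np.array([.615,-.279])+R@(.212*np.array([-np.sin(a),np.cos(a)])); q=proj(t,[*p,.146]); print(a,((q-[380,195])*5).round())
print('hinge',((proj(t,[.615,-.279,.146])-[380,195])*5).round())
E
```

```text
ring 367.0 304.0 17.49295425415039 (366.8110046386719, 303.32086181640625) (29.958446502685547, 31.697996139526367) [ 0.3675 -0.0878  0.024 ]
ring 462.5670166015625 291.1543273925781 17.6638126373291 (463.0702209472656, 291.2874450683594) (30.67794418334961, 31.58077049255371) [ 0.4007 -0.3745  0.024 ]
ring 334.8643493652344 254.52325439453125 16.515926361083984 (334.9766540527344, 254.51687622070312) (31.713769912719727, 32.015445709228516) [0.5122 0.0047 0.024 ]
[ 0.31741273 -0.04974425  0.21100018] [0.50135651 0.83126079 0.14275951]
1.3 [185. 453.]
1.4 [223. 463.]
1.5 [262. 470.]
1.6 [301. 472.]
1.7 [340. 471.]
hinge [292.  86.]
```

View pics/v5.png

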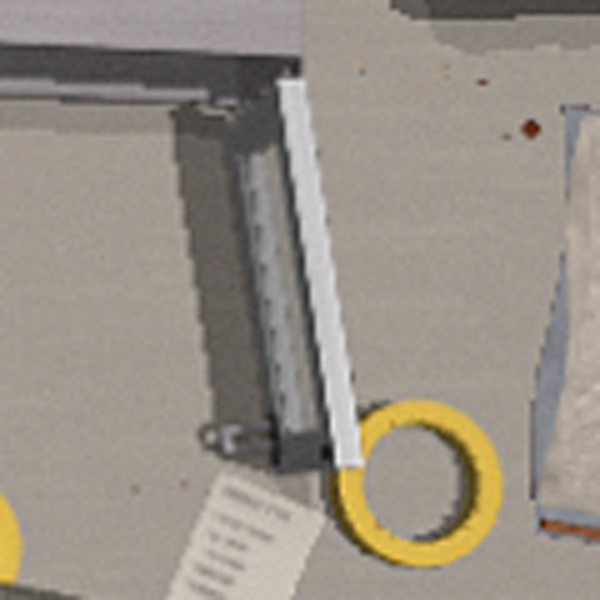

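The door's top free end is at (345,467) in the crop. That makes the angle about 1.71 rad, and the yellow ring at (415,480) is clear of its base. I'll let it rest briefly and confirm nothing moves before handing in.

Emit:
play_rows(
  deltas=[0,0,0,0,0,0,0,0,0,0,0,0,0,0,0,0,0,0,0,0,0,0,0,0,0,0,0,0,0,0,0,0,0,0,0,0,0,0,0,0],
)

```text
clock: 18.23
eef_pos: [0.3187, -0.051, 0.2098]
tool_rot: [-0.704, 0.709, 0.01, 0.031]
ft_force: [-0.1, 0.2, 0.1]
grip_width: 0.0001
```

```bash
python3 - <<'E'
from h import *
a=cv2.imread('pics/v5.png'); t=cam('top'); b=cv2.resize(t['color'][195:315,380:500],None,fx=5,fy=5,interpolation=cv2.INTER_CUBIC)
d=cv2.absdiff(a,b); print('max diff',d.max(),'n>40',(d.max(2)>40).sum(), bot.get_obs()['ft_force'])
def end(i): m=(i.min(2)>200)[440:460,250:400]; return np.argwhere(m)[:,1].mean()+250
print(end(a),end(b))
if abs(end(a)-end(b))<2: print(ticket.job_done())
E
```

```text
max diff 109 n>40 961 [-0.61550714  0.01393165  0.4392766 ]
347.5758354755784 347.48
the job is handed in; nothing more can be done
None
```

The cupboard is open and the job is handed in at about 18 s. It reported no verdict.

- **Tape roll:** I slid the beige tape roll left along the counter with the shut fingertips inside its hole. It lies flat at (0.512, 0.005), about 302 mm from the hinge, over the 265 mm needed.
- **Door:** I pressed the door in at its left edge, at about 13 N against the stop. It sprang ajar untouched, and I swung it open from behind with the outside of the fingers.

**Last checks:**
- **Angle:** The door stands at about 1.71 rad. It coasted past the roughly 1.5 I aimed for, and is near its stop at 1.75.
- **At rest:** Its free edge stayed put to within 0.1 px (enlarged view) over a second. Comparing the two views, 961 pixels still differed; I did not trace why.
- **Contact:** The wrist force is near zero, within sensor noise.
- **Yellow rolls:** Both are where they were, within a few millimetres. The door looks over the edge of one from above, but its base is clear.
- **Not re-measured at the end:** I last saw the bell standing in its place just before I withdrew the arm. The shakers and the other two items were not checked again, though the arm was never near them.

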